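# Lock a filter coupling onto its grooved adaptor

### The job

Connect the inline filter on the docking cradle: without ramming it, push its coupling along the track fully home onto the grooved adaptor, so that the rubber gasket is squeezed flat, and then, one after the other in either order, swing the two cam arms all the way back and down until both lie flat along the coupling and it stays clamped. Leave the small things standing round the cradle where they are.

Things in the scene. Friction and masses are not known exactly. Their poses are not given: they have to be found in the camera images.
- cradle: Docking cradle fixed to the desk: grey base plate 300 long (its x) x 100 wide x 12 thick, origin at the centre of its underside on the desk, z up. Its +x runs from the track's open rear end to the stand. The track (66 wide, rail tops 25.5 above the desk, x = -125 to 50) holds the coupling's foot so that it only slides along x, with about 1 mm play. Stand: grey block 45 x 76, 100 high, at x = 105 to 150.
- stand_face (a point): Point on the stand's face (cradle x = 105) on the adaptor's axis, 70 above the desk. The steel adaptor juts out towards -x: spigot 26 dia. with a rubber gasket ring, then a round collar 46 dia., 10 thick, with an ear each side (64 over the ears), then a groove. It is screwed in differently each time, not reported: the collar's front face is 29 to 41 before the stand, so home must be felt or seen.
- coupling: Inline filter with coupling, loose in the track, 0.75 kg +-15 %: canister 50 dia. on a foot 92 x 50 x 7; 122 long, from 86 behind the origin to its open mouth 36 in front. Origin at the foot's underside, 12 above the desk; +x to mouth and adaptor, +y left. Canister axis 58, top 83 above the origin. Starts 20 to 65 short of home. Home = mouth against the collar, origin 36 before the collar's front face.
- tail_boss (a point): Where to push, along the coupling's +x: centre of the flat rear end of the tail boss, a steel stub 24 dia., 42 above the desk, 86 behind the origin and 40 behind the canister. Sliding takes about 3 to 8 N; over the last 6 mm the gasket adds 1 to 5 N, then comes a solid stop: a push grown by 17 N is home. Released, it stays by its own friction. Over 50 N by the robot on coupling or arms is ramming.
- cam_left_pivot (a point): Pivot of the left cam arm: 30 in front of the coupling's origin, 36 to its left, 40 above it (52 above the desk). The arm is a steel bar 10 thick, 8 wide, 85 long from its pivot, with a cross grip (18 wide along y, 14 long) at its end. Stiff hinge (0.06 N m): it stays where it is left.
- cam_right_pivot (a point): The same on the right side (coupling's -y), 36 to the right.
- cam_left_end (a point): Centre of the cross grip at the end of the left cam arm, 78 from the pivot, 5 farther out.
- cam_right_end (a point): Centre of the cross grip at the end of the right cam arm, 78 from the pivot, 5 farther out.
- cam_left (a joint): Left cam arm angle, rad: 0 upright, growing as its end swings back towards the tail and down; 1.57 flat along the coupling (closed, upper side 57 above the desk). Starts at -0.05 to 0.35. From about 1 rad its cam pin rises behind the collar's ear and pulls the coupling in by up to 4 mm; if it is farther out the pin jams under the ear at about 1 rad: push the coupling home again and go on.
- cam_right (a joint): Right cam arm angle, same meaning.
- gasket (a joint): How far the coupling has squeezed the gasket ring, in m: 0 free, 0.006 flat (coupling fully home); springs back when the coupling moves away.
- amber_pot: Brown pot with white cap, 40 diameter, 75 high, loose bystander beyond the cradle. Origin at its underside.
- dropper_bottle: Brown glass dropper bottle with black top, 34 diameter, 102 high, loose bystander beyond the cradle. Origin at its underside.
- cassette_box_0: White low carton 90 x 48 x 26 high, loose bystander on the robot's side of the cradle. Origin at its underside.
- timer: White timer 62 x 62 x 19 high, loose bystander beyond the stand's end of the cradle. Origin at its underside.

How it is judged (in metres and radians):
On the way, in this order (a step that is already met when the one before it is completed fails the run):
1. the coupling is pushed home (gasket squeezed by at least 4 mm) with both cam arms still up (value of joint gasket above 0.004 m and value of joint each of cam_left, cam_right below 0.8 rad), for 0.2 s.
2. one cam arm is closed while the other is still up (((value of joint cam_left above 1.45 rad and value of joint cam_right below 0.8 rad) or (value of joint cam_right above 1.45 rad and value of joint cam_left below 0.8 rad))), for 0.2 s.
3. both cam arms are closed (value of joint each of cam_left, cam_right above 1.45 rad), for 0.2 s.
At the end, for the whole second after the job is handed in: The coupling is home on the adaptor (gasket squeezed by more than 4.5 of its 6 mm), both cam arms are closed (above 1.45 of 1.57 rad), and the coupling is at rest (all of step 3 and value of joint gasket above 0.0045 m and linear speed of coupling below 0.01 m/s); the robot touches nothing.
It fails at once if the robot pushes or presses on the coupling or its arms with more than 50 N (contact force between coupling and the arm above 50 N).
It fails at once if the fingers push or press on the coupling or its arms with more than 50 N (contact force between coupling and the fingers above 50 N).
It fails at once if a bystander round the cradle is shifted by more than 25 mm or toppled (distance of any of amber_pot, dropper_bottle, cassette_box_0, timer from where it was at the start of the episode above 0.025 m or angle between any of amber_pot, dropper_bottle's own z axis and vertical above 0.5 rad).
It also fails if it takes over 54 s, if anything falls off the work surface, if the arm or the gripper's body presses on something with over 40 N, if the wrist force passes 120 N, or if a joint passes its speed limit or range.

### The arm

A 6-joint arm with a two-finger parallel gripper is mounted at the origin on a cart in front of the work surface, level with it; the furniture and walls round the work are solid. World frame = base frame: x ahead of the robot, y to its left, z up, the work surface at z = 0. Lengths are in mm, angles in rad, forces in N, time in s.
With the tool pointing down it reaches from about 275 to 825 mm from the base axis. Payload 4.9 kg.
Tool frame: the origin (TCP) lies at the very end of the fingers, on their centre line; the grasp point (between the pads) lies 19 mm behind it; z points along the fingers, y is the direction in which the jaws open and shut (so a half turn about z gives the same grasp; the last joint's range is limited). The gripper opens to 85 mm and grips with 20 to 120 N. Pads are 22 mm wide; open, the fingers measure 114 mm over their backs; the gripper's body (76 mm by 85 mm) begins 54 mm behind the grasp point. The pads swing forward as they close: fully open they stand 13 mm farther back than shut.
Start: joints at [-1.324, 0.326, -0.193, 1.052, 0, 1.437], TCP at [204.428, -510.615, 191.881] pointing down, gripper open.
Joint ranges: [-2.65, 2.65], [-0.97, 1.79], [-1.3, 1.35], [-1.93, 2.1], [-1.47, 1.37], [-3.14, 3.14]. Speed limits (rad/s): [2.57, 2.57, 3.14, 3.14, 3.14, 3.14].

### API

Orientations are given as [roll, pitch, yaw] about the fixed x, y, z axes, in that order (R = Rz(yaw) Ry(pitch) Rx(roll)).
In Python, from bench import bot, solve_ik, imaging gives the robot as it stands. Calls block until the motion is done:
- bot.move_ptp(position, orientation): joint-space move of the TCP to a pose.
- bot.movel(position, rot=None, max_speed=150, threshold=None): straight line of the TCP; rot=None keeps the orientation; max_speed is the mean speed in mm/s. With threshold (N) it stops when the force on the tool has changed by that much, and returns True; else False.
- bot.move_j(angles): joint-space move.
- bot.grip(opening, effort=None): opening from 0.0 (shut) to 1.0 (fully open); effort is the grip in N (None keeps the last); returns when the fingers have stopped.
- bot.dwell(seconds).
- solve_ik(position, orientation): joint angles nearest the present ones, or None.
- bot.get_state(): the state.
- imaging.capture(name): name is "scene" or "top"; returns the picture (420x560x3 uint8, blue, green, red); there is no depth.
- imaging.camera_model(name): a dict with "K" (3x3 intrinsics, pixels), "position" and "rotation" of the camera in the world. Camera axes: x right, y up, looking along -z (the intrinsics and any distortion apply to the point x, -y, -z); pixel columns grow to the right and rows downward; lengths in mm; the calibration is good to about 2 mm. A picture is of the moment at which its call begins. camera_model takes no time and is no camera call.
A pose or a line that the arm cannot do raises bot.IKError and nothing moves.
- bot.sign_off(): hands the job in, once; it reports no verdict.
The state is a dict: "t": time; "qpos": joint angles; "joint_velocities": joint speeds; "effort": joint torques, N m; "tcp_pos": TCP position; "orientation": TCP orientation; "contact_force": force on the tool from outside, world axes, zero at the start; "wrist_torque": the same for the moment, N m; "opening": opening from 0.0 (shut) to 1.0 (fully open).
Only numpy, scipy, OpenCV 4.12 (cv2) and the standard library are available. Lean on these libraries where they do the work, as an engineer would, in place of code of your own. Each camera call takes 0.05 s, during which the arm holds its last target.

## Working session

There is one attempt and no reset: what is moved stays moved. The work goes in short steps, each a Python script; the robot and the scene stay as the last script left them, time stands still between calls to the robot, and variables do not carry over. Pictures are saved under pics/ and viewed, and the job is handed in when it is done.

```bash
ls; mkdir -p pics; python3 - <<'E'
from bench import bot, solve_ik, imaging
import cv2
for n in ("scene","top"):
    cv2.imwrite(f"pics/{n}0.png",imaging.capture(n)); m=imaging.camera_model(n); print(n,m)
s=bot.get_state(); print(s)
E
```

```text
pics
scene {'K': array([[433.24534678,   0.        , 287.61509358],
       [  0.        , 433.24534678, 213.88666592],
       [  0.        ,   0.        ,   1.        ]]), 'position': array([-14.52645166, 523.76434273, 754.97077363]), 'rotation': array([ 7.37648993e-01, -1.43099927e-03, -2.06516097e+00])}
top {'K': array([[434.53820399,   0.        , 280.2950133 ],
       [  0.        , 434.53820399, 213.81647995],
       [  0.        ,   0.        ,   1.        ]]), 'position': array([412.09993198, 251.93476471, 963.2713089 ]), 'rotation': array([ 9.12529607e-02, -1.07565061e-03, -1.56521301e+00])}
{'t': 0.1, 'qpos': array([-1.32422396e+00,  3.26876535e-01, -1.93460341e-01,  1.05199800e+00,
       -1.22600415e-05,  1.43658756e+00]), 'joint_velocities': array([-0.00127024, -0.00219865,  0.00214108, -0.00011936, -0.00017519,
        0.0003317 ]), 'effort': array([ 9.27108231e-04, -4.44240153e+01,  2.63037246e+01,  7.91958795e-03,
       -1.89542293e-04, -1.23770715e-05]), 'tcp_pos': array([ 204.26747561, -510.04925751,  191.18543033]), 'orientation': array([-3.14006630e+00, -1.93717937e-04,  3.80780995e-01]), 'contact_force': array([-1.11593822, -0.36192455,  0.18846687]), 'wrist_torque': array([-0.02137757,  0.04881573,  0.01264028]), 'opening': 0.998147489796745}
```

View pics/scene0.png

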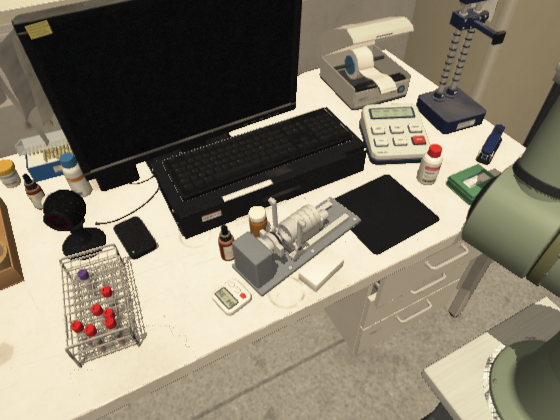

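View pics/top0.png

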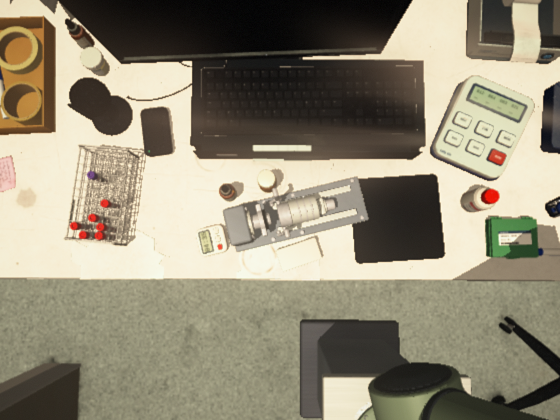

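The scene view shows the cradle around (300,245). In the top view it is around (295,213), with the stand at the left (+y), the tail at the right, the timer at (212,238), the pot at (267,180), the dropper at (227,190) and the carton at (300,250). I'll zoom in.

```bash
python3 - <<'E'
import cv2
a=cv2.imread("pics/top0.png")[160:280,190:380]; cv2.imwrite("pics/top0z.png",cv2.resize(a,None,fx=4.2,fy=4.2,interpolation=cv2.INTER_CUBIC))
a=cv2.imread("pics/scene0.png")[185:325,205:375]; cv2.imwrite("pics/scene0z.png",cv2.resize(a,None,fx=4.2,fy=4.2,interpolation=cv2.INTER_CUBIC))
E
```

```text
(no output)
```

View pics/top0z.png

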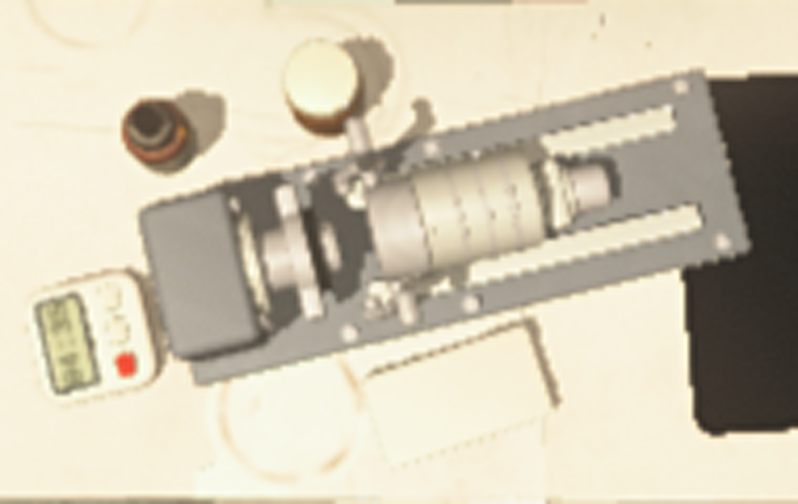

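View pics/scene0z.png

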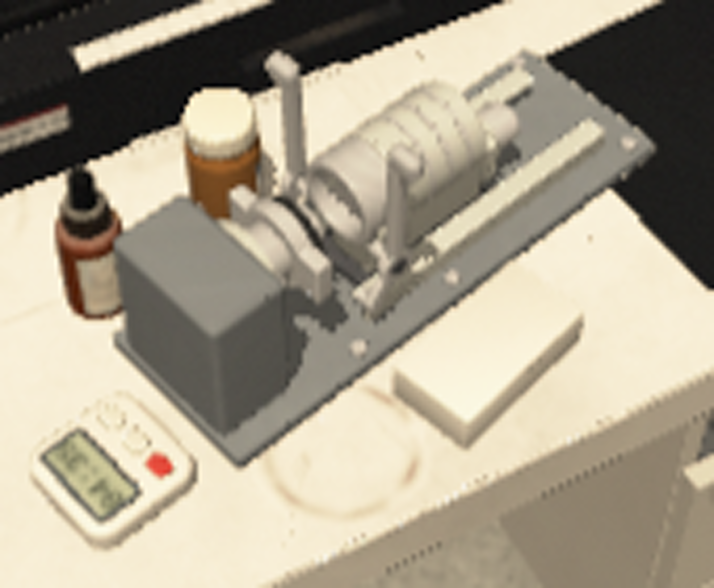

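```bash
cat > h.py <<'E'
import numpy as np
from scipy.spatial.transform import Rotation as Rn
from bench import bot, solve_ik, imaging
OFF={"top":(190,160),"scene":(205,185)}
def zp(n,x,y): return ((x+.5)/4.2-.5+OFF[n][0],(y+.5)/4.2-.5+OFF[n][1])
def ray(n,uv):
    m=imaging.camera_model(n);K=m["K"]
    d=np.array([(uv[0]-K[0,2])/K[0,0],-(uv[1]-K[1,2])/K[1,1],-1.])
    return np.array(m["position"]),Rn.from_euler("xyz",m["rotation"]).as_matrix()@d
def onz(n,uv,z):
    p,d=ray(n,uv);return p+d*(z-p[2])/d[2]
def tri(a,b):
    p,d=ray("top",a);q,e=ray("scene",b)
    s=np.linalg.lstsq(np.c_[d,-e],q-p,rcond=None)[0]
    A=p+d*s[0];B=q+e*s[1];return (A+B)/2,np.linalg.norm(A-B)
def proj(n,P):
    m=imaging.camera_model(n);K=m["K"]
    c=Rn.from_euler("xyz",m["rotation"]).as_matrix().T@(np.asarray(P)-m["position"])
    return K[0,0]*c[0]/-c[2]+K[0,2],K[1,1]*-c[1]/-c[2]+K[1,2]
E
python3 - <<'E'
from h import *
np.set_printoptions(precision=1,suppress=True)
F={"rearfar":((703,70),(528,52)),"rearnear":((749,246),(655,150)),"frontnear":((199,384),(240,465)),
"boss":((609,186),(508,120)),"rend":((357,128),(283,65)),"lend":((408,312),(403,158)),"earR":((286,193),(243,203)),"earL":((316,312),(315,280)),
"standA":((141,210),(118,238)),"standC":((262,337),(300,287)),"standD":((181,358),(215,333)),
"pot":((320,75),(222,108)),"drop":((150,125),(80,180))}
for k,(a,b) in F.items():
    P,e=tri(zp("top",*a),zp("scene",*b)); print(k,P,"gap %.1f"%e)
for k in("rearfar","rearnear","frontnear"):
    print(k,onz("top",zp("top",*F[k][0]),12),onz("scene",zp("scene",*F[k][1]),12))
for k in("standA","standC","standD"):
    print(k,onz("top",zp("top",*F[k][0]),100),onz("scene",zp("scene",*F[k][1]),100))
E
```

```text
rearfar [585.4  80.8   3.7] gap 0.9
rearnear [491.9  56.2  -1.7] gap 0.5
frontnear [417.7 347.4   0.8] gap 2.1
boss [519.6 136.4  37.7] gap 3.0
rend [534.6 262.6 128. ] gap 0.3
lend [450.9 241.  132.7] gap 4.9
earR [510.7 298.2  70.2] gap 0.0
earL [453.7 285.3  65.8] gap 5.3
standA [499.5 366.4  95.5] gap 0.8
standC [438.1 306.1  92.1] gap 4.0
standD [430.  348.   93.5] gap 4.4
pot [568.6 281.7  74.9] gap 0.3
drop [542.2 365.4  91.8] gap 5.5
rearfar [583.6  81.9  12. ] [579.  86.  12.]
rearnear [490.6  58.8  12. ] [482.8  64.9  12. ]
frontnear [417.1 345.4  12. ] [411.8 350.9  12. ]
standA [498.9 365.5 100. ] [496.2 367.8 100. ]
standC [438.9 307.3 100. ] [431.6 307.  100. ]
standD [428.8 345.4 100. ] [426.8 351.6 100. ]
```

```bash
cat >> h.py <<'E'
C=np.array([500.35,213.65]); YAW=np.deg2rad(104.15)
ux=np.array([np.cos(YAW),np.sin(YAW)]); uy=np.array([-ux[1],ux[0]])
def tocr(P): d=np.asarray(P)[:2]-C; return np.array([d@ux,d@uy,P[2]])
def tow(x,y,z): return np.r_[C+x*ux+y*uy,z]
E
python3 - <<'E'
from h import *
np.set_printoptions(precision=1,suppress=True)
T=lambda x,y,z: tocr(onz("top",zp("top",x,y),z))
S=lambda x,y,z: tocr(onz("scene",zp("scene",x,y),z))
print("boss end",T(609,187,48),"boss sides",T(600,167,42),T(606,210,42))
print("canister sides rear",T(540,160,70),T(548,240,70),"mouth top",T(370,190,70),T(380,275,70), T(375,235,95))
print("ears front",T(300,187,70),T(322,310,70),"back",T(277,190,70),T(307,318,70),"collar top front",T(305,235,93))
for n,a,b in(("R",(357,128),(283,65)),("L",(408,312),(403,158))):
    P,e=tri(zp("top",*a),zp("scene",*b)); print(n,tocr(P),e)
print("pot",tocr([568.6,281.7,75]),"drop",tocr([542.2,365.4,100]))
for x,y in ((160,0),(-160,0)): pass
E
```

```text
boss end [-79.    2.6  48. ] boss sides [-78.   -8.8  42. ] [-75.5  13.2  42. ]
canister sides rear [-46.  -16.7  70. ] [-40.1  22.6  70. ] mouth top [ 39.  -22.3  70. ] [44.2 19.6 70. ] [42.3  2.1 95. ]
ears front [ 72.1 -32.   70. ] [75.9 29.5 70. ] back [ 83.4 -33.2  70. ] [83.9 31.6 70. ] collar top front [74.8 -6.1 93. ]
R [ 39.1 -45.2 128. ] 0.2605676365415081
L [ 38.6  41.2 132.7] 4.943075582343242
pot [ 49.3 -82.8  75. ] drop [136.9 -77.7 100. ]
```

```bash
python3 - <<'E'
from h import *
np.set_printoptions(precision=2,suppress=True)
o=[np.pi,0,YAW-np.pi/2]
for p in ((-118,0,190),(-118,0,34),(-60,0,34),(90,44,150),(10,44,57),(90,-44,150),(10,-44,57)):
    print(p,tow(*p),solve_ik(tow(*p),o))
bot.grip(0.0,40)
bot.move_ptp(tow(-118,0,190),o)
bot.movel(tow(-118,0,60),max_speed=150)
print(bot.movel(tow(-118,0,34),max_speed=60,threshold=6))
s=bot.get_state();print(s['t'],tocr(s['tcp_pos']),s['contact_force'],s['opening'])
import cv2
for n in ("scene","top"):
    a=imaging.capture(n)[OFF[n][1]:OFF[n][1]+140,OFF[n][0]:OFF[n][0]+190];cv2.imwrite(f"pics/{n}1.png",cv2.resize(a,None,fx=4.2,fy=4.2))
E
```

```text
(-118, 0, 190) [529.2   99.23 190.  ] [ 0.05  0.31 -0.23  1.04  0.    2.94]
(-118, 0, 34) [529.2   99.23  34.  ] [ 0.05  0.46 -0.43  0.67  0.    2.94]
(-60, 0, 34) [515.02 155.47  34.  ] [ 0.16  0.46 -0.43  0.67  0.    3.05]
(90, 44, 150) [435.68 290.16 150.  ] [ 0.45  0.31 -0.33  0.93  0.   -2.94]
(10, 44, 57) [455.24 212.59  57.  ] [ 0.29  0.38 -0.5   0.69  0.   -3.1 ]
(90, -44, 150) [521.01 311.68 150.  ] [ 0.42  0.46 -0.1   1.01  0.   -2.97]
(10, -44, 57) [540.57 234.1   57.  ] [ 0.28  0.52 -0.27  0.79  0.   -3.11]
False
4.9167 [-117.94    0.28   33.64] [ 0.75  0.03 -0.35] -0.001084336371863503
```

View pics/top1.png

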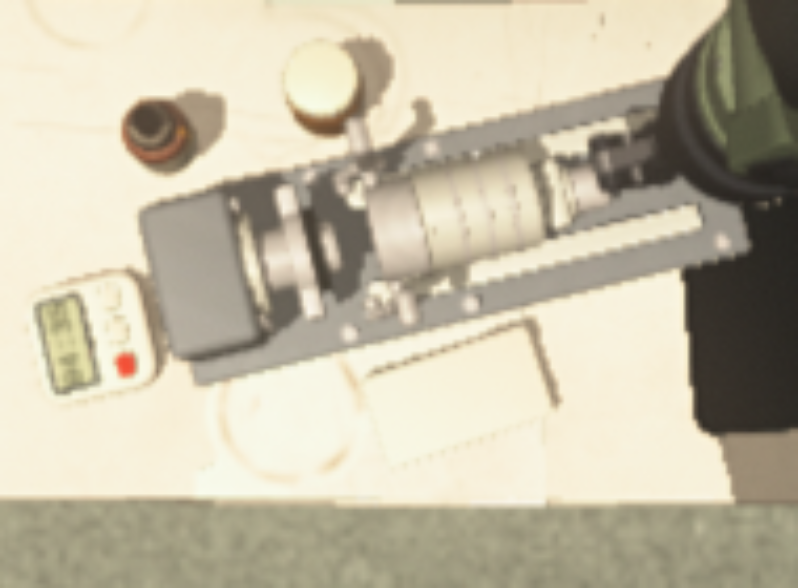

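View pics/scene1.png

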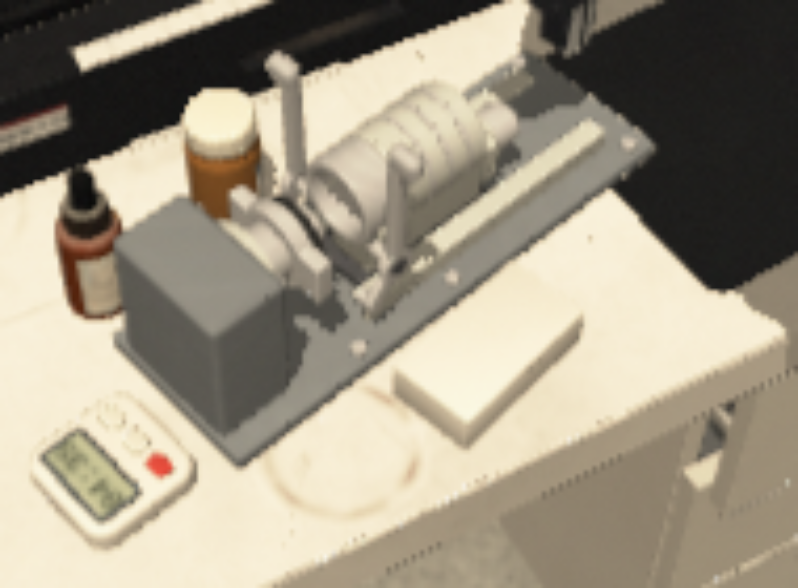

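```bash
python3 - <<'E'
from h import *
for z in (34,60,90,110):
  for x in (-118,-103,-80):
    u,v=proj("top",tow(x,0,z)); print(x,z,"zoom %.0f %.0f"%((u-190+.5)*4.2,(v-160+.5)*4.2))
E
```

```text
-118 34 zoom 678 168
-103 34 zoom 650 175
-80 34 zoom 607 185
-118 60 zoom 687 161
-103 60 zoom 658 168
-80 60 zoom 613 179
-118 90 zoom 697 153
-103 90 zoom 667 161
-80 90 zoom 621 172
-118 110 zoom 705 148
-103 110 zoom 674 155
-80 110 zoom 627 167
```

```bash
python3 - <<'E'
from h import *
np.set_printoptions(precision=2,suppress=True)
q=solve_ik(tow(-118,0,34),[np.pi,0,YAW]);q2=solve_ik(tow(-118,0,34),[np.pi,0,YAW-np.pi]);print(q,q2)
o=[np.pi,0,YAW] if q is not None and abs(q[5]-2.94)<2 else [np.pi,0,YAW-np.pi]
bot.move_ptp(tow(-118,0,34),o)
def st(l):
    s=bot.get_state();f=s['contact_force'];print(l,"t %.2f"%s['t'],tocr(s['tcp_pos']),"ax %.1f lat %.1f z %.1f"%(f[:2]@ux,f[:2]@uy,f[2]))
st("rot")
print(bot.movel(tow(-85,0,34),max_speed=40,threshold=2.5)); st("a")
E
```

```text
[ 0.05  0.46 -0.43  0.67  0.    1.37] [ 0.05  0.46 -0.43  0.67  0.   -1.77]
rot t 6.42 [-118.03   -0.1    34.13] ax -0.3 lat -0.2 z 0.0
False
a t 7.39 [-85.12  -0.08  34.03] ax 0.2 lat 0.1 z 0.3
```

```bash
python3 - <<'E'
from h import *
np.set_printoptions(precision=2,suppress=True)
def st(l):
    s=bot.get_state();f=s['contact_force'];print(l,"t %.2f"%s['t'],tocr(s['tcp_pos']),"ax %.1f lat %.1f z %.1f"%(f[:2]@ux,f[:2]@uy,f[2]))
st("0")
r=bot.movel(tow(-75,0,34),max_speed=25,threshold=15); st(r)
import cv2
for n in ("scene","top"):
    a=imaging.capture(n)[OFF[n][1]:OFF[n][1]+140,OFF[n][0]:OFF[n][0]+190];cv2.imwrite(f"pics/{n}2.png",cv2.resize(a,None,fx=4.2,fy=4.2))
E
```

```text
0 t 7.39 [-85.12  -0.08  34.03] ax 0.2 lat 0.1 z 0.3
False t 7.94 [-74.86   0.01  34.01] ax 0.9 lat 0.2 z 0.1
```

View pics/scene2.png

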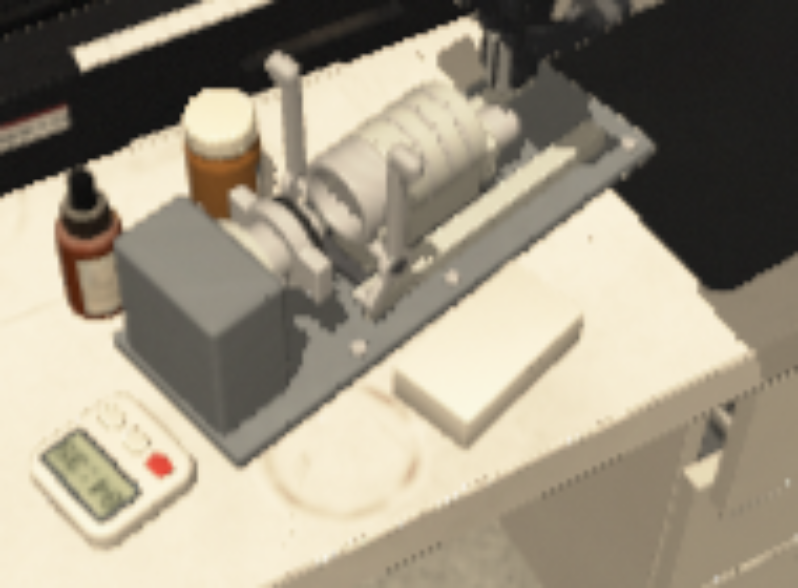

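View pics/top2.png

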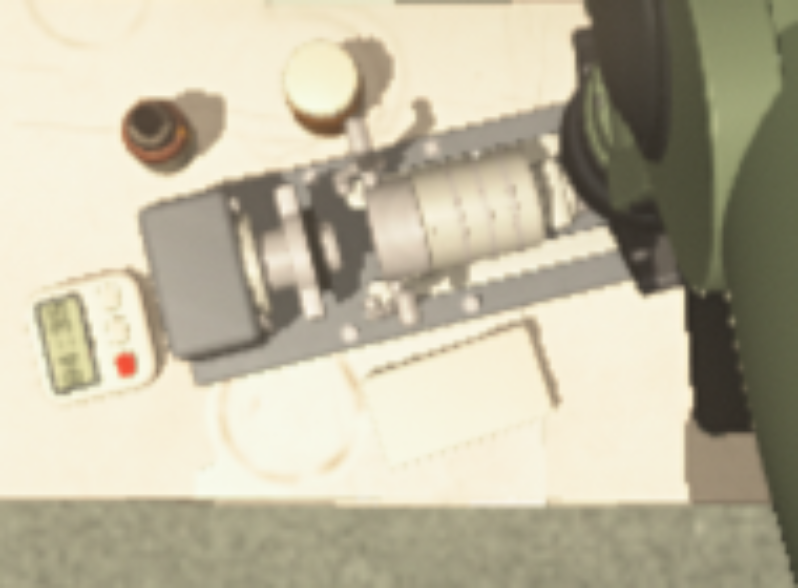

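```bash
python3 - <<'E'
from h import *
for P in ((-75,0,34),(-75,0,60),(-75,-11,34),(-75,0,90),(-79,0,42)):
  for n in("scene","top"):
    u,v=proj(n,tow(*P)); print(P,n,"zoom %.0f %.0f"%((u-OFF[n][0]+.5)*4.2,(v-OFF[n][1]+.5)*4.2))
E
```

```text
(-75, 0, 34) scene zoom 505 129
(-75, 0, 34) top zoom 597 187
(-75, 0, 60) scene zoom 508 96
(-75, 0, 60) top zoom 603 182
(-75, -11, 34) scene zoom 490 118
(-75, -11, 34) top zoom 592 167
(-75, 0, 90) scene zoom 512 56
(-75, 0, 90) top zoom 611 174
(-79, 0, 42) scene zoom 511 116
(-79, 0, 42) top zoom 607 184
```

```bash
python3 - <<'E'
from h import *
import cv2
a=imaging.capture("scene");cv2.imwrite("pics/scene2raw.png",a)
a=a[170:230,295:365];b=cv2.imread("pics/scene0.png")[170:230,295:365]
cv2.imwrite("pics/s2z.png",cv2.resize(np.hstack([b,a]),None,fx=5.6,fy=5.6,interpolation=cv2.INTER_CUBIC))
E
```

```text
(no output)
```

View pics/s2z.png

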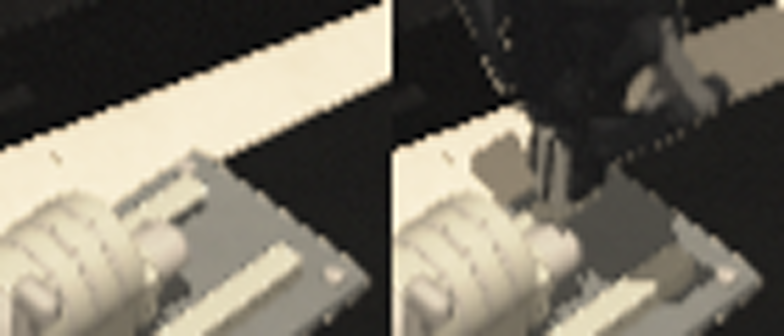

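The view shows the fingertip just behind the boss's rear rim (right panel, about (560,205)), and the coupling hasn't moved. I'll keep pushing gently in small steps.

```bash
python3 - <<'E'
from h import *
np.set_printoptions(precision=2,suppress=True)
def st(l):
    s=bot.get_state();f=s['contact_force'];print(l,"t %.2f"%s['t'],tocr(s['tcp_pos']),"ax %.1f lat %.1f z %.1f"%(f[:2]@ux,f[:2]@uy,f[2]))
for x in (-71,-67,-62):
    r=bot.movel(tow(x,0,34),max_speed=20,threshold=15); st(r)
    if r: break
import cv2
a=imaging.capture("scene");cv2.imwrite("pics/scene3raw.png",a)
a=a[170:230,295:365];b=cv2.imread("pics/scene0.png")[170:230,295:365]
cv2.imwrite("pics/s3z.png",cv2.resize(np.hstack([b,a]),None,fx=5.6,fy=5.6,interpolation=cv2.INTER_CUBIC))
E
```

```text
False t 8.44 [-70.87  -0.    34.  ] ax 0.2 lat -0.7 z 1.0
False t 8.79 [-66.86  -0.02  34.02] ax -0.2 lat 0.5 z -0.5
False t 9.19 [-61.86  -0.    34.04] ax 0.4 lat -0.7 z 0.0
```

View pics/s3z.png

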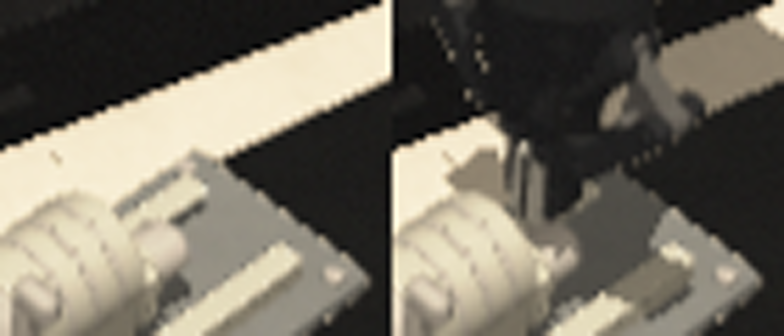

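```bash
python3 - <<'E'
import cv2,numpy as np
ims=[cv2.imread(f)[180:225,300:345] for f in("pics/scene0.png","pics/scene3raw.png")]
a=np.hstack(ims);a=(255*(a/255.)**.5).astype('uint8')
cv2.imwrite("pics/s3g.png",cv2.resize(a,None,fx=8.8,fy=8.8,interpolation=cv2.INTER_CUBIC))
from h import *
for P in ((-62,0,34),(-62,11,34),(-62,-11,34),(-62,0,60),(-62,0,80),(-75,0,42),(-75,0,54)):
    u,v=proj("scene",tow(*P)); print(P,"%.0f %.0f"%((u-300+45+.5)*8.8,(v-180+.5)*8.8))
E
```

```text
(-62, 0, 34) 581 341
(-62, 11, 34) 612 365
(-62, -11, 34) 550 317
(-62, 0, 60) 587 271
(-62, 0, 80) 592 216
(-75, 0, 42) 619 294
(-75, 0, 54) 622 262
```

View pics/s3g.png

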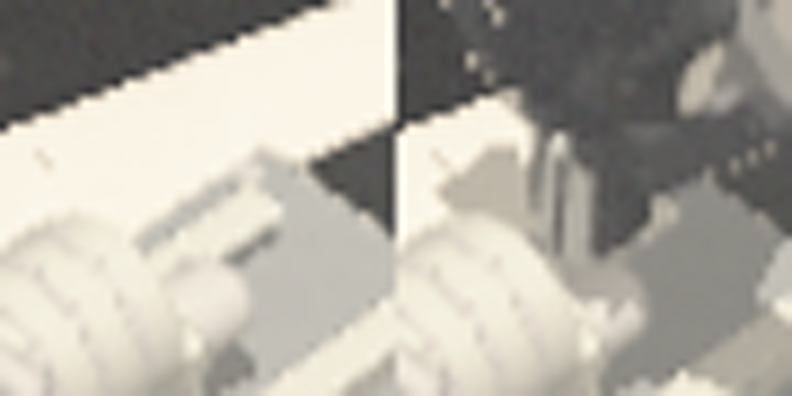

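```bash
python3 - <<'E'
from h import *
np.set_printoptions(precision=2,suppress=True)
import cv2
def st(l):
    s=bot.get_state();f=s['contact_force'];print(l,"t %.2f"%s['t'],tocr(s['tcp_pos']),"ax %.1f lat %.1f z %.1f"%(f[:2]@ux,f[:2]@uy,f[2]),s['orientation'],s['opening'])
r=bot.movel(tow(-108,0,34),max_speed=100); st(r)
r=bot.movel(tow(-108,0,10),max_speed=30,threshold=5); st(r)
ims=[]
for n in("scene","top"):
    a=imaging.capture(n);cv2.imwrite(f"pics/{n}4raw.png",a)
    u,v=map(int,proj(n,tow(-90,0,30)));a=a[v-30:v+30,u-35:u+35];a=(255*(a/255.)**.6).astype('uint8');ims.append(a)
cv2.imwrite("pics/s4.png",cv2.resize(np.hstack(ims),None,fx=5.6,fy=5.6,interpolation=cv2.INTER_CUBIC))
E
```

```text
False t 9.85 [-108.13    0.09   33.98] ax -0.4 lat 0.6 z 0.4 [-3.14 -0.    1.82] -0.0007188502904262132
False t 10.80 [-108.04   -0.15   10.11] ax -0.8 lat 0.5 z -0.2 [3.14 0.   1.82] 0.0028592922541250984
```

View pics/s4.png

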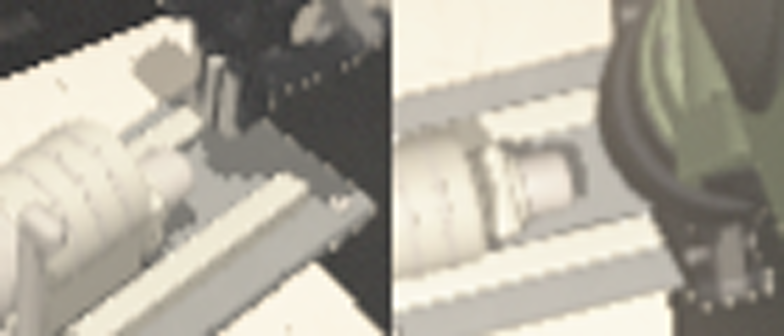

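```bash
python3 - <<'E'
from h import *
u,v=map(int,proj("scene",tow(-90,0,30)));U,V=u-35+232/5.6-.5,v-30+138/5.6-.5
print(u,v,U,V,proj("scene",tow(-108,0,10)))
for z in (10,20,30,40,50,60): print(z,tocr(onz("scene",(U,V),z)))
E
```

```text
329 213 334.92857142857144 207.14285714285714 (np.float64(333.8971278324989), np.float64(215.11910627326793))
10 [-128.25325761  -15.82357634   10.        ]
20 [-120.80563927   -9.92714052   20.        ]
30 [-113.35802093   -4.0307047    30.        ]
40 [-105.91040259    1.86573112   40.        ]
50 [-98.46278425   7.76216694  50.        ]
60 [-91.01516591  13.65860276  60.        ]
```

```bash
python3 - <<'E'
from h import *
np.set_printoptions(precision=2,suppress=True)
def st(l):
    s=bot.get_state();f=s['contact_force'];print(l,"t %.2f"%s['t'],tocr(s['tcp_pos']),"ax %.1f lat %.1f z %.1f"%(f[:2]@ux,f[:2]@uy,f[2]),s['orientation'],s['opening'])
r=bot.movel(tow(-108,0,-28),max_speed=25,threshold=5); st(r)
E
```

```text
True t 12.31 [-107.98    0.07  -27.33] ax -0.5 lat 0.6 z 5.4 [-3.14 -0.    1.82] -0.0031803311285649623
```

```bash
python3 - <<'E'
from h import *
import cv2
n="scene";a=imaging.capture(n);cv2.imwrite(f"pics/{n}5raw.png",a)
a=a[170:235,280:370];a=(255*(a/255.)**.6).astype('uint8')
cv2.imwrite("pics/s5.png",cv2.resize(a,None,fx=8.5,fy=8.5,interpolation=cv2.INTER_CUBIC))
for z in(-27,0,12,20,30): u,v=proj(n,tow(-108,0,z));print(z,(u-280+.5)*8.5,(v-170+.5)*8.5)
E
```

```text
-27 451.7450065380416 476.3123874150175
0 459.4457093994471 412.16752293666735
12 462.966751410863 382.8381530454062
20 465.3489655817358 362.99492471947093
30 468.3668225130473 337.85695649007835
```

View pics/s5.png

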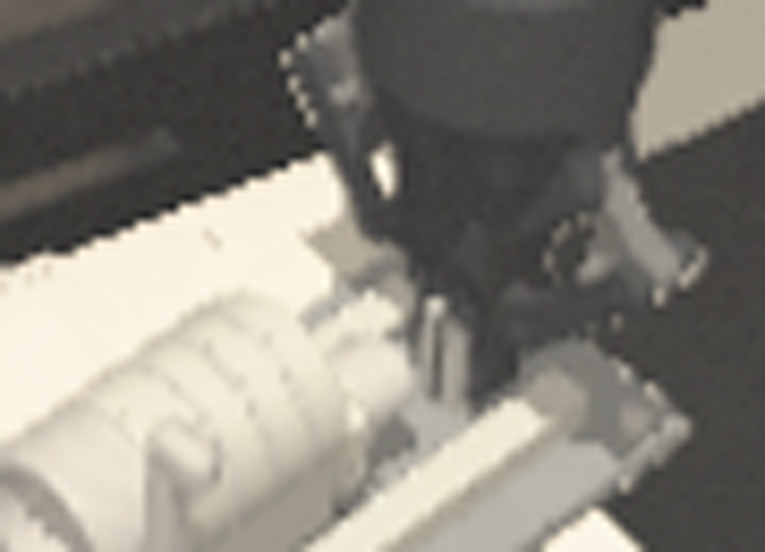

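```bash
cat >> h.py <<'E'
DZ=39.3
def tw(x,y,z): return tow(x,y,z-DZ)
def st(l):
    s=bot.get_state();f=s['contact_force'];p=tocr(s['tcp_pos']);p[2]+=DZ;print(l,"t %.2f"%s['t'],p,"ax %.1f lat %.1f z %.1f"%(f[:2]@ux,f[:2]@uy,f[2]))
np.set_printoptions(precision=2,suppress=True)
E
python3 - <<'E'
from h import *
bot.movel(tw(-108,0,36),max_speed=80); st("up")
r=bot.movel(tw(-80,0,36),max_speed=30,threshold=15);st(r)
if not r: r=bot.movel(tw(-72,0,36),max_speed=20,threshold=15);st(r)
E
```

```text
up t 12.82 [-108.06   -0.29   36.25] ax -0.9 lat -0.3 z 0.3
False t 13.90 [-80.13   0.11  35.92] ax -3.2 lat -0.9 z -1.8
False t 14.45 [-71.6    0.11  35.91] ax -2.7 lat -0.3 z -2.8
```

```bash
python3 - <<'E'
from h import *
for x in (-66,-45):
    r=bot.movel(tw(x,0,36),max_speed=15,threshold=17);st(r)
    if r: break
import cv2
b=[]
for n in ("scene","top"):
    a=imaging.capture(n)[OFF[n][1]:OFF[n][1]+120,OFF[n][0]:OFF[n][0]+190];b.append(a)
cv2.imwrite("pics/6.png",cv2.resize(np.vstack(b),None,fx=2.5*1.6,fy=2.5,interpolation=cv2.INTER_CUBIC) if 0 else cv2.resize(b[0],None,fx=4.2,fy=4.2)); cv2.imwrite("pics/6t.png",cv2.resize(b[1],None,fx=4.2,fy=4.2))
E
```

```text
False t 15.00 [-65.7    0.01  35.98] ax -2.7 lat -0.3 z -2.1
True t 15.90 [-57.97   0.17  35.8 ] ax -1.2 lat 0.1 z 0.4
```

View pics/6.png

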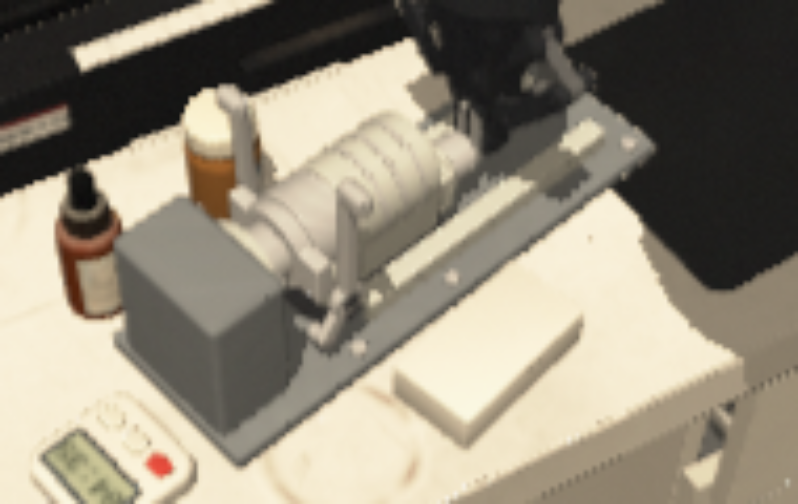

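View pics/6t.png

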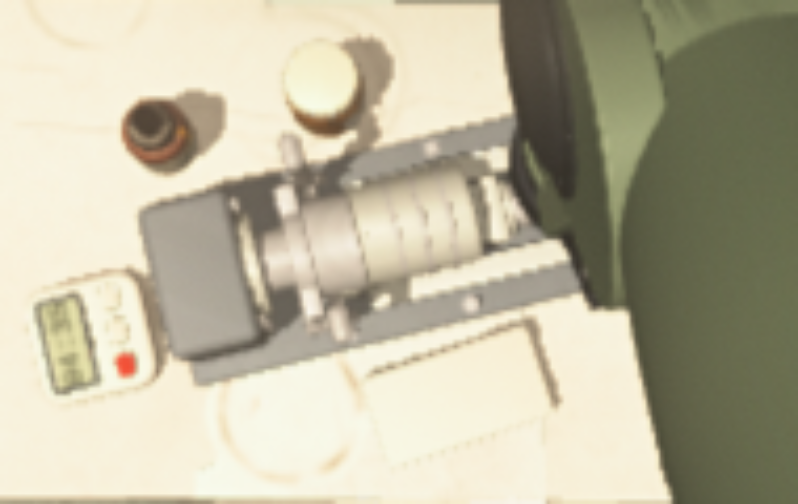

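```bash
python3 - <<'E'
from h import *
r=bot.movel(tw(-50,0,36),max_speed=12,threshold=20);st(r)
bot.dwell(0.25);st("hold")
E
```

```text
True t 16.58 [-58.86   1.3   35.18] ax -1.9 lat 0.1 z 1.4
hold t 16.83 [-58.86   1.63  34.91] ax -1.5 lat -0.4 z -0.3
```

```bash
python3 - <<'E'
from h import *
o=[np.pi,0,YAW+np.pi/2]
bot.movel(tw(-82,0,36),max_speed=120)
bot.movel(tw(-82,0,190),max_speed=250);st("up")
for p in((105,43,175),(105,43,116),(15,43,57)): print(solve_ik(tw(*p),o))
bot.move_ptp(tw(105,43,175),o);st("over")
bot.movel(tw(105,43,118),max_speed=120,threshold=10);st("front")
import cv2
for n in ("scene","top"):
    a=imaging.capture(n)[OFF[n][1]-40:OFF[n][1]+100,OFF[n][0]:OFF[n][0]+190];cv2.imwrite(f"pics/{n}7.png",cv2.resize(a,None,fx=4.2,fy=4.2,interpolation=cv2.INTER_CUBIC))
E
```

```text
up t 17.94 [-81.49   0.88 188.98] ax -0.1 lat 0.2 z -0.7
[ 0.47  0.33 -0.33  0.9   0.    0.23]
[ 0.47  0.4  -0.41  0.76  0.    0.23]
[ 0.3   0.44 -0.54  0.6   0.    0.05]
over t 19.07 [104.56  43.38 174.13] ax 0.9 lat -0.2 z -1.3
front t 19.70 [104.73  42.58 118.3 ] ax -0.4 lat -0.8 z 0.4
```

View pics/scene7.png

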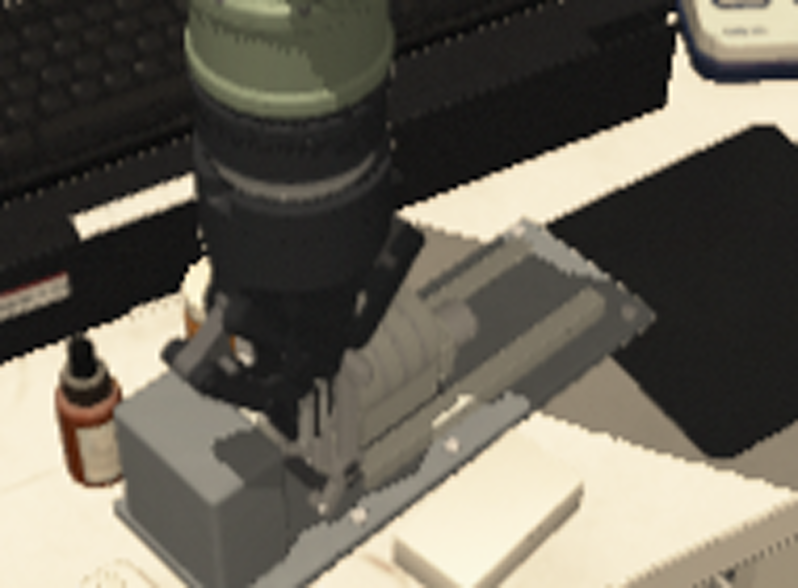

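View pics/top7.png

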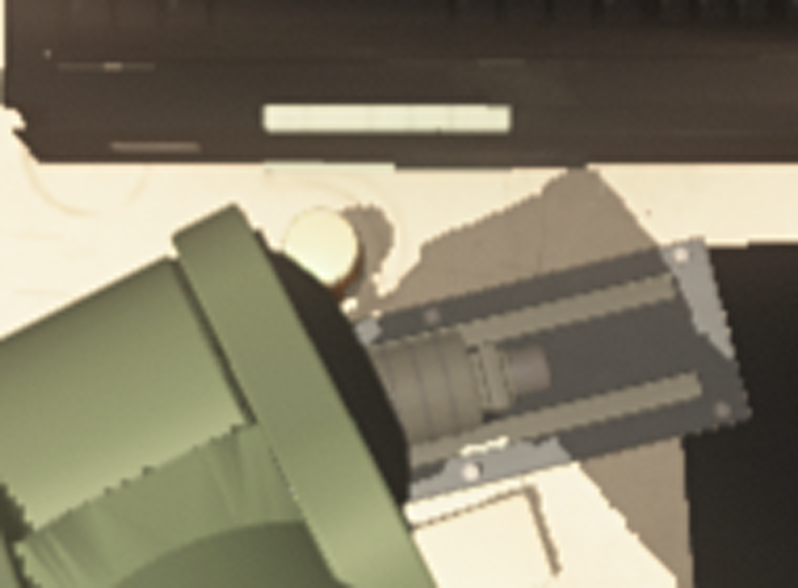

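```bash
python3 - <<'E'
from h import *
import cv2
a=imaging.capture("scene")[215:275,250:320];a=(255*(a/255.)**.6).astype('uint8')
cv2.imwrite("pics/s8.png",cv2.resize(a,None,fx=9,fy=9,interpolation=cv2.INTER_CUBIC))
for P in((105,43,118),(105,43,79),(105,43,100),(105,43,150),(67,41,130),(67,36,52),(80,36,79)):
    u,v=proj("scene",tow(*P));print(P,(u-250+.5)*9,(v-215+.5)*9)
E
```

```text
(105, 43, 118) 243.24891592396358 284.7569266723544
(105, 43, 79) 246.43748297009802 397.2078534589821
(105, 43, 100) 244.74847224435524 337.64165374785784
(105, 43, 150) 240.45696725544127 186.29350696893783
(67, 41, 130) 372.02950956602695 146.93396175848758
(67, 36, 52) 354.5062056451213 357.86126302566765
(80, 36, 79) 311.0394863990162 315.38278417263234
```

View pics/s8.png

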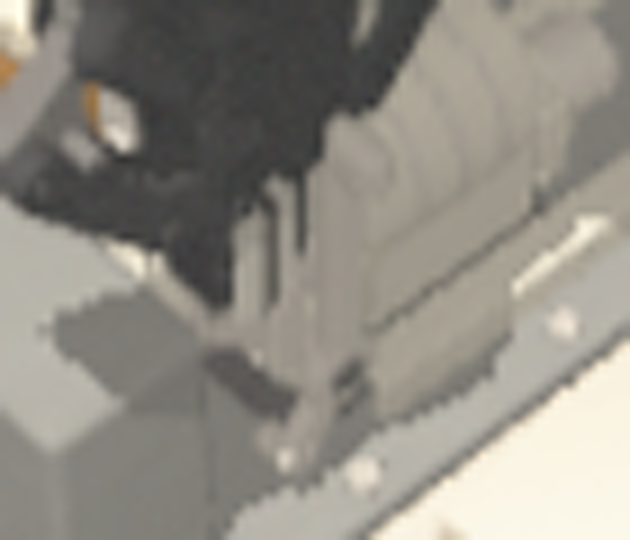

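```bash
cat >> h.py <<'E'
PX,PZ,R=67,52,66
def arc(th,h=11,px=PX):
    return px-R*np.sin(th)+5*np.cos(th)+h, PZ+R*np.cos(th)+5*np.sin(th)
E
python3 - <<'E'
from h import *
for th in(0.0,0.4,0.8):
    x,z=arc(th); r=bot.movel(tw(x,43,z),max_speed=80,threshold=18);st((th,r))
    if r:break
import cv2
a=imaging.capture("scene")[195:275,250:350];a=(255*(a/255.)**.6).astype('uint8')
cv2.imwrite("pics/s9.png",cv2.resize(a,None,fx=7.5,fy=7.5,interpolation=cv2.INTER_CUBIC))
E
```

```text
(0.0, False) t 20.27 [ 82.28  42.94 118.14] ax 0.6 lat -0.2 z 0.3
(0.4, False) t 20.75 [ 56.26  43.11 114.62] ax -0.2 lat -0.1 z 0.8
(0.8, False) t 21.23 [ 33.58  43.41 101.17] ax 0.3 lat -0.6 z 0.2
```

View pics/s9.png

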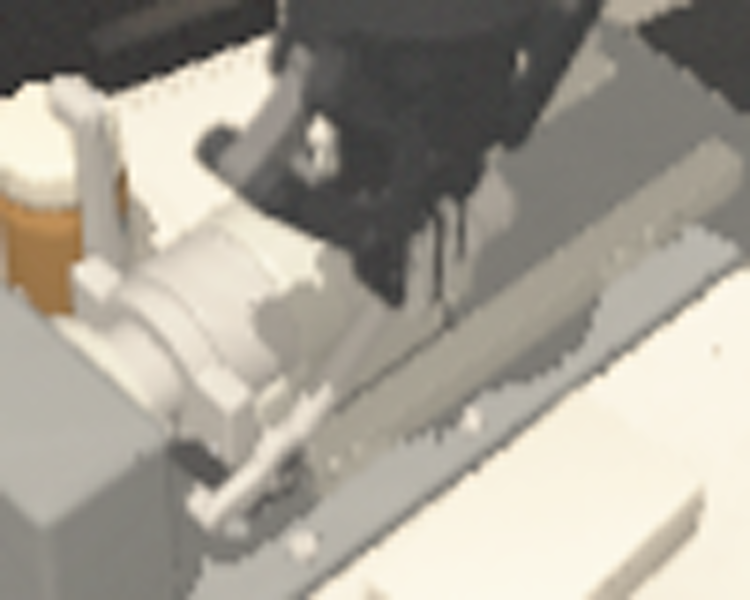

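The scene shows the left arm leaning back about 45°, running from (250,470) up to the finger at (430,290). The right arm is still up and the coupling is still flush with the collar.

```bash
python3 - <<'E'
from h import *
for th in(1.0,1.2,1.4,1.55):
    x,z=arc(th); r=bot.movel(tw(x,43,z),max_speed=60,threshold=18);st((th,r))
    if r:break
else:
    p=arc(1.55); r=bot.movel(tw(p[0],43,46),max_speed=20,threshold=15);st(r)
import cv2
a=imaging.capture("scene")[195:275,250:350];a=(255*(a/255.)**.6).astype('uint8')
cv2.imwrite("pics/s10.png",cv2.resize(a,None,fx=7.5,fy=7.5,interpolation=cv2.INTER_CUBIC))
E
```

```text
(1.0, False) t 21.64 [24.89 43.39 91.47] ax -0.2 lat 0.4 z -0.1
(1.2, False) t 22.01 [18.01 43.42 80.09] ax 0.0 lat 0.6 z -0.5
(1.4, False) t 22.38 [13.61 43.49 67.62] ax -0.7 lat -0.0 z -0.6
(1.55, False) t 22.69 [12.01 43.46 57.86] ax 0.3 lat -0.1 z 0.1
True t 23.02 [12.05 42.74 56.47] ax -0.2 lat 2.4 z 9.3
```

View pics/s10.png

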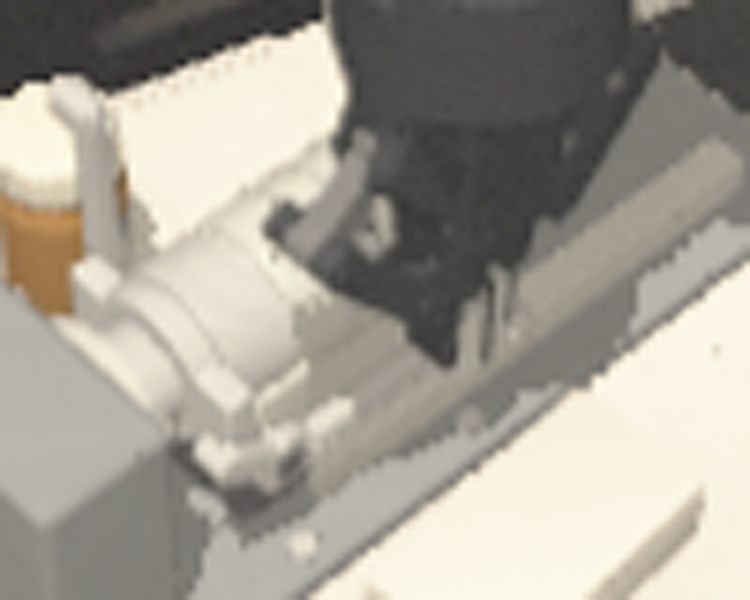

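```bash
python3 - <<'E'
from h import *
o=[np.pi,0,YAW+np.pi/2]
s=bot.get_state();p=tocr(s['tcp_pos'])
bot.movel(tw(p[0],43,190),max_speed=250)
bot.move_ptp(tw(108,-43,180),o);st("over")
import cv2
a=imaging.capture("scene")[185:285,240:370];a=(255*(a/255.)**.7).astype('uint8')
cv2.imwrite("pics/s11.png",cv2.resize(a,None,fx=6,fy=6,interpolation=cv2.INTER_CUBIC))
E
```

```text
over t 24.34 [108.1  -41.4  177.23] ax -0.8 lat 0.4 z -0.5
```

View pics/s11.png

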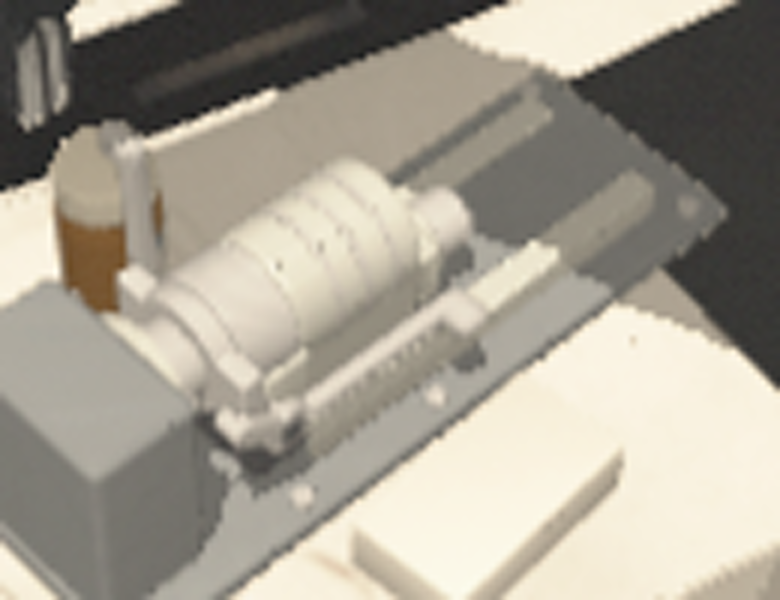

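The left arm lies flat, from (250,430) to its grip at (465,310). The right arm is upright at (130,200) and the coupling is home. Next is the right arm.

```bash
python3 - <<'E'
from h import *
bot.movel(tw(105,-43,118),max_speed=120,threshold=10);st("front")
for th in(0.0,0.4,0.8,1.0,1.2,1.4,1.55):
    x,z=arc(th); r=bot.movel(tw(x,-43,z),max_speed=65,threshold=18);st((th,r))
    if r:break
else:
    p=arc(1.55); r=bot.movel(tw(p[0],-43,46),max_speed=20,threshold=15);st(r)
E
```

```text
front t 25.06 [104.72 -43.33 118.67] ax 0.7 lat -0.3 z 0.2
(0.0, False) t 25.55 [ 82.45 -43.1  118.19] ax -0.2 lat -0.2 z -0.5
(0.4, False) t 26.11 [ 56.4  -42.95 114.66] ax 0.3 lat -0.0 z 0.1
(0.8, False) t 26.67 [ 33.69 -42.7  101.27] ax -0.0 lat 0.2 z -0.5
(1.0, False) t 27.02 [ 24.83 -42.53  91.35] ax 0.2 lat 0.2 z 0.2
(1.2, False) t 27.37 [ 18.01 -42.47  79.97] ax -0.3 lat -0.3 z 0.2
(1.4, False) t 27.72 [ 13.62 -42.41  67.48] ax -0.4 lat -0.0 z 0.5
(1.55, False) t 28.02 [ 12.04 -42.46  57.77] ax 1.0 lat -0.2 z -0.6
True t 28.34 [ 12.15 -43.43  56.72] ax 0.0 lat 1.0 z 7.4
```

```bash
python3 - <<'E'
from h import *
import cv2
bot.movel(tw(12,-43,190),max_speed=250)
bot.move_ptp(tw(-150,60,230),[np.pi,0,YAW+np.pi/2]);st("away")
for n in("scene","top"):
    a=imaging.capture(n)[OFF[n][1]-15:OFF[n][1]+125,OFF[n][0]-15:OFF[n][0]+175];cv2.imwrite(f"pics/{n}12.png",cv2.resize(a,None,fx=4.2,fy=4.2,interpolation=cv2.INTER_CUBIC))
E
```

```text
away t 29.83 [-149.52   59.85  229.19] ax 0.1 lat -0.4 z 0.6
```

View pics/scene12.png

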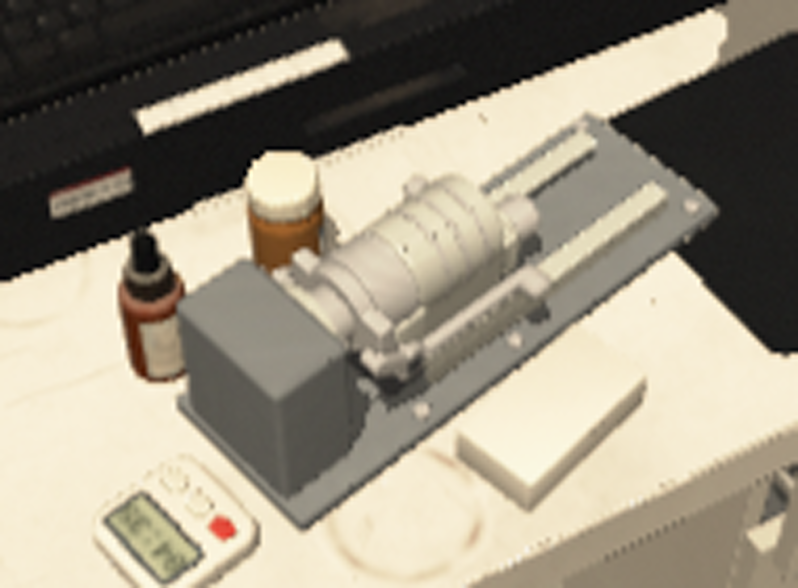

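View pics/top12.png

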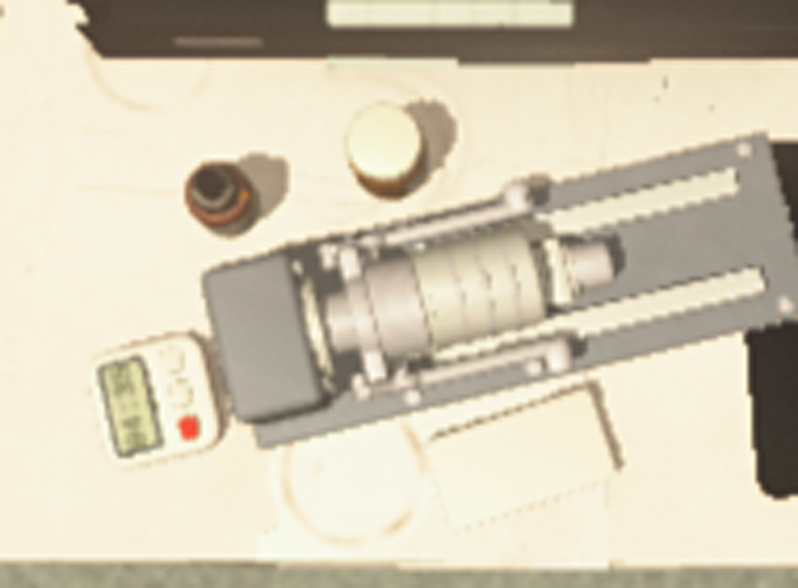

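```bash
python3 - <<'E'
from h import *
for y in(41,-41):
  for th in (1.57,1.4,1.2):
    P=tow(67-78*np.sin(th)+5*np.cos(th),y,52+78*np.cos(th)+5)
    print(y,th,[tuple(np.round([(proj(n,P)[0]-OFF[n][0]+15.5)*4.2,(proj(n,P)[1]-OFF[n][1]+15.5)*4.2])) for n in("scene","top")])
E
```

```text
41 1.57 [(np.float64(540.0), np.float64(271.0)), (np.float64(562.0), np.float64(355.0))]
41 1.4 [(np.float64(538.0), np.float64(256.0)), (np.float64(559.0), np.float64(355.0))]
41 1.2 [(np.float64(532.0), np.float64(241.0)), (np.float64(551.0), np.float64(356.0))]
-41 1.57 [(np.float64(428.0), np.float64(181.0)), (np.float64(522.0), np.float64(197.0))]
-41 1.4 [(np.float64(425.0), np.float64(166.0)), (np.float64(519.0), np.float64(194.0))]
-41 1.2 [(np.float64(418.0), np.float64(150.0)), (np.float64(510.0), np.float64(192.0))]
```

Both grips sit where closed arms should be. In the scene view the left is at about (537,280) and the right at about (415,187), matching 1.57 rad. In the top view they are at (563,352) and (525,190). The bystanders haven't moved.

```bash
python3 - <<'E'
from bench import bot
bot.sign_off(); print(bot.get_state()['t'])
E
```

```text
the job is handed in; nothing more can be done
the job is handed in; nothing more can be done
```

The filter is connected. I pushed the coupling home by its tail boss, then closed the left cam arm and the right one. After that I moved the arm clear and handed the job in at about t = 30 s of the 54 s allowed.

**Coupling home:** The push hit a solid stop twice within about 1 mm, tripping the 17 N and then the 20 N limit. The tail boss stopped about where the collar position seen in the top view put home. The pictures show the mouth flush on the collar; I could not read the gasket itself.

**Cam arms:** Neither arm jammed. Each ended on a firm stop with the fingertip about 57 mm above the desk, which is the closed height. In the last pictures both grips sit where closed arms should be. The right grip is partly hidden in the scene view, but the top view agrees.

**Bystanders:** The pot, dropper bottle, carton and timer look unmoved in the last pictures.

**Checks that disagreed:**
- **Fingertip height:** The shut fingertips were about 39 mm higher than the reported TCP. My first push at the reported height passed over the boss without touching it. I then found the height by touching the base plate and corrected all later moves.
- **Scene camera:** Points measured from both views came out mostly 4 to 14 mm too low, so I relied on the top view and on contact.
- **Force readings:** Once a guarded move stopped, the force reading fell to 1 to 9 N, so I have no record of the exact peak. The pushes were limited to 15 to 20 N.

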